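# Set the pouch sealer's time lever to the third click

### The job

Set the bench pouch sealer to its third seal time. Nobody knows where the time lever was left, so push it with a fingertip back to its off stop, at the end of the slot away from the sealing arm, then push it up from there three clicks and leave it sitting at the third click, without ever running it on past that one. Only push the lever, do not pinch it; leave the sealing arm up and the cans, lids, packs and tape where they are.

Things in the scene. Friction and masses are not known exactly. Their poses are not given: they have to be found in the camera images.
- sealer: White bench pouch sealer, fixed. Origin: on the table under the middle of its control housing (150 mm in x, 240 mm in y; flat top, the deck, 86 mm above the table). x points from its front (rocker switch, lamp) to its rear, y from the housing to the sealing jaws. Jaw bed: 85 mm wide, 72 mm high, y = 120 to 440 mm. Arm's hinge bracket: y = 131 to 165 mm, 115 mm high. Position and yaw vary.
- lever (a joint): Time lever's travel in m along sealer +y (towards the jaws): 0 at the off stop, a rigid end; 0.078 at the other. 7 notches 13 mm apart: off 0, first 0.013, second 0.026, third 0.039, ... Leaving a notch takes up to about 6 N; the push fades towards the crest halfway, past which the lever springs by itself into the middle of the next notch and stays. It starts in or near the first or second notch.
- lever_top (a point): Middle of the top of the lever's black finger piece: 28 mm (sealer x) by 14 mm (y, the way it slides) by 26 mm high. It stands in the slot from 7 to 33 mm above the deck (top 119 mm above the table) on a thin stem, at sealer x = 0, y = -39 mm + the joint value.
- off_mark (a point): Point on the deck in the dark slot, under the lever's middle when at the off stop: 0, -39, 86 mm from the sealer's origin. The slot runs along y in the middle of the deck, with 7 scale marks on its front side, one at each notch. Apart from the lever nothing stands on the deck.
- tab_off: The half of the lever's finger piece on the off side (28 x 7 x 26 mm); origin at its centre, 20 mm above the deck. Its outer face is pushed to move the lever up. The lever counts as pinched when the fingers press on both halves at the same time with more than 1.5 N each.
- tab_jaw: The half of the lever's finger piece on the jaw side (28 x 7 x 26 mm); origin at its centre, 20 mm above the deck. Its outer face is pushed to move the lever back to off.
- press_arm (a joint): Angle of the sealing arm in rad: about 0 as it stands, sprung up at 22 degrees from its hinge at sealer y = 150 mm, 103 mm above the table; grows as it is pressed down (0.35 closed).
- press_grip (a point): Middle of the black round grip (26 mm thick, 60 mm long) at the raised end of the sealing arm, about 230 mm above the table.
- can_front: An open empty gold-coloured food can, 74 mm across and 110 mm high, standing upright in front of the sealer. Origin: centre of its underside.
- can_back: Another such empty can, 74 mm across and 110 mm high, standing behind the sealer. Origin: centre of its underside.
- tape: A brown roll of carton tape lying flat, 100 mm across and 48 mm high, beyond the off end of the control housing. Origin: centre of its underside.
- pack_front: A hard vacuum-packed red brick pack, 85 x 130 x 42 mm high, lying in front of the jaw bed. Origin: centre of its underside.
- pack_back: Another such red brick pack, 85 x 130 x 42 mm high, lying behind the jaw bed. Origin: centre of its underside.
- lid_front: A loose gold-coloured can lid lying flat, 75 mm across and 4 mm thick, in front of the sealer. Origin: centre of its underside.
- lid_back: Another such lid, 75 mm across and 4 mm thick, behind the sealer. Origin: centre of its underside.

How it is judged:
On the way:
1. the time lever has been pushed back to its off stop (value of joint lever below 0.003 m), for 0.1 s.
At the end, for the whole second after the job is handed in: The time lever rests in the third notch up from the off stop (joint within 3 mm of 0.039), the sealing arm is up, and every can, lid, pack and the tape is within 15 mm of where it stood (value of joint lever between 0.036 and 0.042 m and velocity of joint lever between -0.005 and 0.005 m/s and value of joint press_arm below 0.06 rad and distance of each of can_front, can_back, tape, pack_front, pack_back, lid_front, lid_back from where it was at the start of the episode below 0.015 m); the robot touches nothing.
It fails at once if the lever was run on past the third notch (value of joint lever above 0.0468 m).
It fails at once if the lever was pinched: the fingers pressed on both halves of its finger piece at once (contact force between each of tab_off, tab_jaw and the fingers above 1.5 N).
It fails at once if the sealing arm was pushed down (value of joint press_arm above 0.12 rad).
It fails at once if a can, lid, pack or the tape was lifted or pushed away (distance of any of can_front, can_back, tape, pack_front, pack_back, lid_front, lid_back from where it was at the start of the episode above 0.02 m).
It also fails if it takes over 38 s, if anything falls off the work surface, if the arm or the gripper's body presses on something with over 40 N, if the wrist force passes 120 N, or if a joint passes its speed limit or range.

### The arm

A 6-joint arm with a two-finger parallel gripper is mounted at the origin on the work surface. World frame = base frame: x ahead of the robot, y to its left, z up, the work surface at z = 0. Lengths are in m, angles in rad, forces in N, time in s.
With the tool pointing down it reaches from about 0.35 to 0.85 m from the base axis. Payload 8.1 kg.
Tool frame: the origin (TCP) lies at the centre of the arm's flange, where the gripper is bolted on; the fingertips stand 186 mm ahead of it and the grasp point (between the pads) lies 167 mm ahead of it (robot.grasp_offset is the distance from the TCP to the grasp point, in m); z points along the fingers, y is the line along which they close (so a half turn about z gives the same grasp; the last joint's range is limited). The gripper opens to 93 mm and grips with 3 to 60 N. Pads are 15 mm wide; open, the fingers measure 128 mm over their backs; the gripper's body (75 mm by 188 mm) begins 65 mm behind the grasp point.
Start: joints at [-1.35, 0.13, 1.488, -0, 1.523, -0.085], TCP at [0.181, -0.572, 0.405] pointing down, gripper open.
Joint ranges: [-2.96, 2.96], [-0.89, 2.26], [0.02, 2.5], [-1.34, 4.48], [0, 2.73], [-2.66, 2.66]. Speed limits (rad/s): [2.39, 2.39, 2.79, 3.14, 3.14, 3.14].

### API

Orientations are given as a rotation vector (axis times angle).
In Python, from plant import robot gives the robot as it stands.
- The arm moves only by the tool drive_tool, never from a script. Its argument "moves" is one flat list of numbers, 7 for each row, row after row: the finger opening in mm, from 0 to 93, then the shift along the tool's x, y, z in mm, then the turn, a rotation vector about the tool's x, y, z in degrees. A call has 1 to 8 rows; each row shifts and turns the commanded pose from where the row before left it, along the tool's axes as they then stand; what a row does not reach is not made up. A row lasts 1/10 s, in which the tool goes at most 50 mm and 8.59 degrees, less where a joint would pass 70% of its speed; a pose out of reach is approached as far as the arm can. A call is refused whole if a number of a shift passes 50 or a number of a turn 8.59, either way. A call with a gripper value outside its range is refused whole. The fingers move at their own pace and stop on an object; "grip_force" is the grip in N (left out, the last holds). Time passes only in rows, so rows that do not move let the fingers close. It gives the time, the measured TCP pose, the force, the opening and the grip force at its end, in the units of the state.
- robot.read_state(): the state, without advancing time (a new reading comes with each control period).
- robot.read_camera(name): name is "side" or "top"; returns a dict with "color" (480x640x3 uint8, red, green, blue), "depth" (480x640 float32, m along the optical axis (not along the pixel's ray), 0 where there is no reading), "mtx" (3x3 intrinsics, pixels), "dist_coeffs" ([k1, k2, p1, p2, k3] as OpenCV has them; the pictures are not rectified), "R" (3x3) and "t" (3): a world point X has camera coordinates R X + t. Camera axes: x right, y down, z forward; pixel columns grow to the right and rows downward; lengths in m; the calibration is good to about 2 mm. A picture is of the moment at which its call begins.
- robot.close_job(): hands the job in; it is judged then, once.
The state is a dict: "t": time; "q": joint angles; "dq": joint speeds; "joint_torque": joint torques, N m; "tool_pos": TCP position; "orientation": TCP orientation; "force": force on the tool from outside, world axes, zero at the start; "wrist_torque": the same for the moment, N m; "opening": finger opening in m; "gripper_force": force on a finger pad.
Only numpy, scipy, OpenCV 4.12 (cv2) and the standard library are available. Lean on these libraries where they do the work, as an engineer would, in place of code of your own. Each camera call takes 0.05 s, during which the arm holds its last target. There are 200 camera calls.

## Working session

There is one attempt and no reset: what is moved stays moved. The work goes in short steps, Python scripts to look and compute and a tool call to move; the robot and the scene stay as the last step left them, time stands still between calls to the robot, and variables do not carry over. Pictures are saved under pics/ and viewed, at most 10 in all, crops included, and the job is handed in when it is done.

Besides the shell and the picture viewer there is one more tool, called after "Emit:" by a JSON object that holds its "api" and its "payload". drive_tool: Moves the arm, as the interface text tells. Its arguments: {"type":"object","properties":{"moves":{"type":"array","items":{"type":"number"}},"grip_force":{"type":"number"}},"required":["moves"]}

```bash
mkdir -p pics; cat > h.py <<'E'
import numpy as np, cv2
from plant import robot
def shot(n,f):
    c=robot.read_camera(n); cv2.imwrite(f'pics/{f}.png',c['color'][:,:,::-1]); np.savez(f'pics/{f}.npz',**c); return c
def world(c,uv,d=None,z=None):
    uv=np.array(uv,float).reshape(-1,1,2); n=cv2.undistortPoints(uv,c['mtx'],c['dist_coeffs']).reshape(-1,2)
    r=np.c_[n,np.ones(len(n))]; R,t=c['R'],c['t']; o=-R.T@t; w=r@R
    if z is not None: return o+w*((z-o[2])/w[:,2])[:,None]
    p=uv.reshape(-1,2).round().astype(int); d=c['depth'][p[:,1],p[:,0]]
    return o+w*d[:,None]
E
python3 - <<'E'
from h import *
for n in('top','side'):
    c=shot(n,n+'0'); print(n,-c['R'].T@c['t'])
s=robot.read_state(); print(s['t'],s['tool_pos'],s['orientation'],s['opening'])
E
```

```text
top [0.2734001  0.09730606 1.44336524]
side [0.30090407 1.21498275 1.08118227]
0.1 [ 0.18062381 -0.57195205  0.40380155] [-3.10331433e+00 -4.78238302e-01  1.82264528e-04] 0.0930629701172552
```

View pics/top0.png

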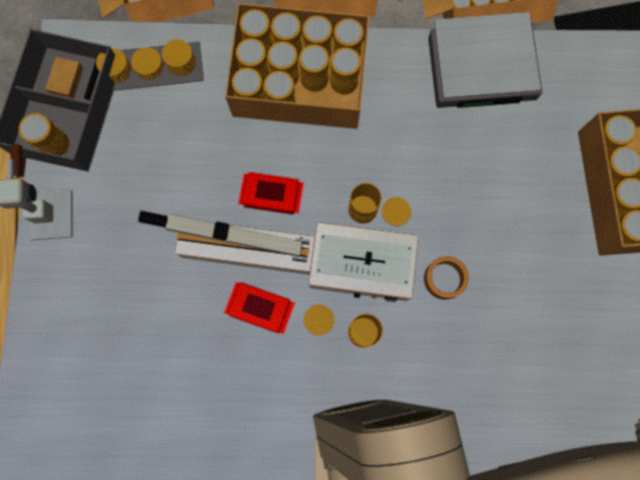

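View pics/side0.png

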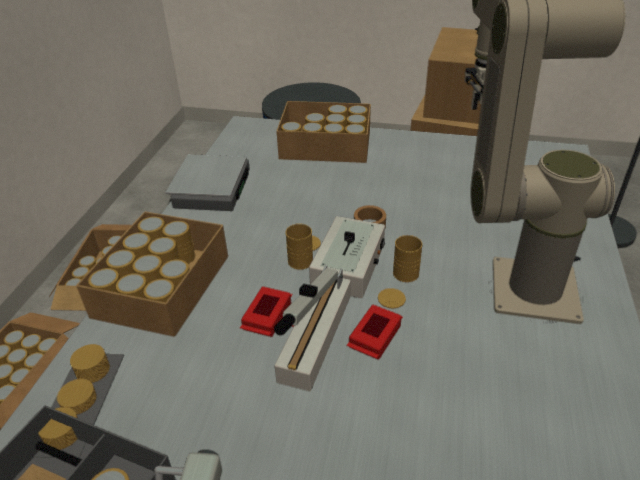

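The top view shows the sealer housing at about (364,262), jaws to the left, and the lever at about (368,258). The sealing arm is up, and the cans, lids, packs and tape surround the housing.

```bash
python3 - <<'E'
from h import *
c=np.load('pics/top0.npz')
v,u=np.mgrid[205:315,305:425]; uv=np.c_[u.ravel(),v.ravel()]
P=world(c,uv)
m=(abs(P[:,2]-.086)<.006)
M=np.zeros((480,640),np.uint8); M[uv[m,1],uv[m,0]]=1
n,L,S,C=cv2.connectedComponentsWithStats(cv2.morphologyEx(M,cv2.MORPH_OPEN,np.ones((5,5))))
k=1+S[1:,4].argmax(); q=np.argwhere(L==k)[:,::-1]
D=world(c,q,z=.086)
r=cv2.minAreaRect(D[:,:2].astype(np.float32)); print(r, world(c,q)[:,2].mean())
print(cv2.boxPoints(r))
ctr=np.array(r[0]); 
B=cv2.boxPoints(r); e=[B[1]-B[0],B[2]-B[1]]; e=max(e,key=np.linalg.norm); y=e/np.linalg.norm(e); y*=np.sign(y[1]); x=np.array([y[1],-y[0]])
print('yaw of y axis',np.degrees(np.arctan2(y[1],y[0])))
h=(P[:,2]>.105)&(P[:,2]<.13)
s=np.c_[(P[:,:2]-ctr)@x,(P[:,:2]-ctr)@y]
i=h&(abs(s[:,0])<.03)&(abs(s[:,1])<.07)
print('lever depth pts',i.sum(),s[i].min(0),s[i].max(0),P[i,2].mean())
# dark pixels projected to z=.119 and .086
g=c['color'].max(2)[v.ravel(),u.ravel()]
T=world(c,uv,z=.119); st=np.c_[(T[:,:2]-ctr)@x,(T[:,:2]-ctr)@y]
j=(g<60)&(abs(st[:,0])<.035)&(abs(st[:,1])<.09)
j2=j&(abs(st[:,0]-np.median(st[i,0]))>.006)&(abs(st[:,0])<.02) if i.any() else j
print('dark',st[j].min(0),st[j].max(0),st[j2].min(0),st[j2].max(0),np.median(st[j2],0))
im=c['color'][215:310,300:425,::-1]; cv2.imwrite('pics/crop0.png',cv2.resize(im,None,fx=6,fy=6,interpolation=2))
E
```

```text
((0.5099840760231018, 0.006289638578891754), (0.2325904816389084, 0.14661921560764313), 86.6444091796875) 0.08494004088019196
[[ 0.4299931  -0.1055152 ]
 [ 0.5763609  -0.11409722]
 [ 0.58997506  0.11809448]
 [ 0.44360727  0.1266765 ]]
yaw of y axis 86.644394
lever depth pts 86 [-0.01415367 -0.01608794] [ 0.01463926 -0.00062341] 0.11664986284453495
dark [-0.01318417 -0.04330697] [0.01231243 0.04297521] [-0.01318417 -0.04330697] [ 0.01231243 -0.0026116 ] [-0.00649164 -0.01057978]
```

View pics/crop0.png

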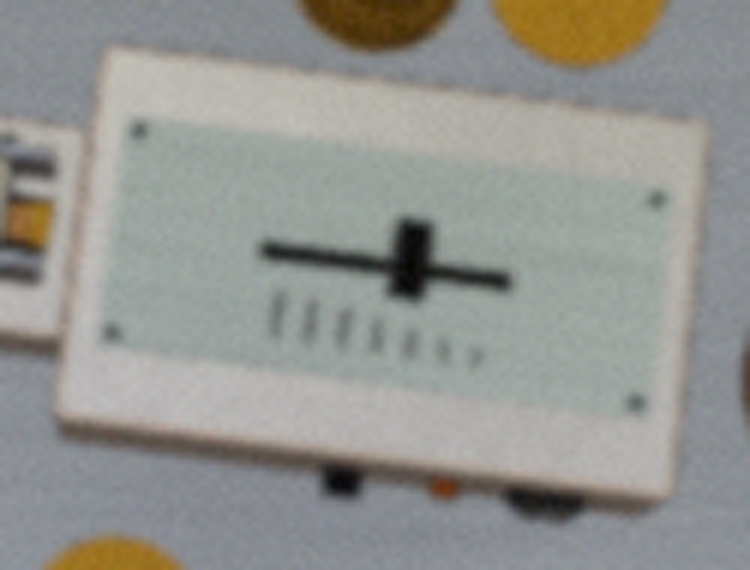

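The crop shows the lever at crop (410,258), slot ends at (262,248) and (510,282), with the lever near the third scale mark from the right (second notch). I'll turn the tool so its x axis runs along sealer y, with the fingers closed.

Emit:
{"api": "drive_tool", "payload": {"moves": [0,0,0,0,0,0,-8.5,0,0,0,0,0,0,-8.5,0,0,0,0,0,0,-8.5,0,0,0,0,0,0,-8.5,0,0,0,0,0,0,-8.5,0,0,0,0,0,0,-8.5,0,0,0,0,0,0,-8.5,0,0,0,0,0,0,-8.5], "grip_force": 20}}

```text
t: 0.9
tool_pos: [0.1806, -0.572, 0.4041]
orientation: [-2.299, -2.139, -0.001]
force: [0.3, -0.3, -0.1]
opening: 0.0334
gripper_force: 0.0
```

```bash
cat >> h.py <<'E'
CTR=np.array([.5100,.0063]); YAW=np.radians(86.64)
def tool():
    from scipy.spatial.transform import Rotation as Ro
    s=robot.read_state(); y=np.array([np.cos(YAW),np.sin(YAW)]); x=np.array([y[1],-y[0]])
    d=np.array(s['tool_pos'][:2])-CTR; R=Ro.from_rotvec(s['orientation']).as_matrix()
    f=np.array(s['force'])
    print('t %.2f sx %.1f sy %.1f tip z %.1f mm; yaw %.2f tilt %.2f; F sy %.2f sx %.2f z %.2f open %.1f'%(s['t'],d@x*1e3,d@y*1e3,(s['tool_pos'][2]-.186)*1e3,np.degrees(np.arctan2(R[1,0],R[0,0])),np.degrees(np.arccos(-R[2,2])),f[:2]@y,f[:2]@x,f[2],s['opening']*1e3))
E
python3 -c "
from h import *
tool()"
```

```text
t 0.90 sx -294.9 sy -596.6 tip z 218.1 mm; yaw 85.87 tilt 0.06; F sy -0.30 sx 0.32 z -0.12 open 33.4
```

Emit:
{"api": "drive_tool", "payload": {"moves": [0,44,21,0,0,0,-0.8,0,44,21,0,0,0,0,0,44,21,0,0,0,0,0,44,21,0,0,0,0,0,44,21,0,0,0,0,0,44,21,0,0,0,0,0,44,21,0,0,0,0,0,44,21,0,0,0,0]}}

```text
t: 1.7
tool_pos: [0.3718, -0.2301, 0.4045]
orientation: [-2.292, -2.148, -0.0]
force: [1.2, -0.2, -0.1]
opening: 0.0007
gripper_force: 0.0
```

Emit:
{"api": "drive_tool", "payload": {"moves": [0,44,21,0,0,0,0,0,44,21,0,0,0,0,0,44,21,0,0,0,0,0,44,21,0,0,0,0,0,44,21,0,0,0,0,0,44,21,0,0,0,0,0,0,0,0,0,0,0,0,0,0,0,0,0,0]}}

```text
t: 2.5
tool_pos: [0.5142, 0.0244, 0.404]
orientation: [-2.288, -2.152, 0.002]
force: [-0.0, -0.1, -0.1]
opening: 0.0006
gripper_force: 0.0
```

```bash
python3 -c "
from h import *
tool()"
```

```text
t 2.50 sx 3.1 sy 18.3 tip z 218.0 mm; yaw 86.48 tilt 0.10; F sy -0.11 sx -0.00 z -0.11 open 0.6
```

Emit:
{"api": "drive_tool", "payload": {"moves": [0,10,-3,0,0,0,0,0,0,0,40,0,0,0,0,0,0,40,0,0,0,0,0,0,30,0,0,0,0,0,0,10,0,0,0,0,0,0,0,0,0,0]}}

```text
t: 3.1
tool_pos: [0.5109, 0.0328, 0.2836]
orientation: [-2.292, -2.146, 0.003]
force: [0.9, 0.2, -0.3]
opening: 0.0004
gripper_force: 0.0
```

```bash
python3 -c "
from h import *
tool(); shot('side','side1'); c=shot('top','top1')
a=cv2.imread('pics/side1.png')[200:300,290:430]; b=cv2.imread('pics/top1.png')[205:305,300:440]
cv2.imwrite('pics/c1.png',cv2.resize(np.vstack([a,b]),None,fx=3,fy=3,interpolation=2))"
```

```text
t 3.10 sx -0.7 sy 26.5 tip z 97.6 mm; yaw 86.23 tilt 0.17; F sy 0.22 sx 0.91 z -0.27 open 0.4
```

View pics/c1.png

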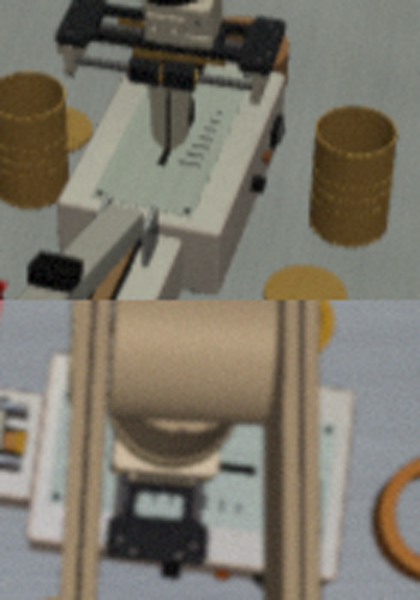

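Both crops show the closed fingers standing over the slot on the jaw side of the lever, clear of the cans. Pushing it back towards off.

Emit:
{"api": "drive_tool", "payload": {"moves": [0,-7,0,0,0,0,0,0,-7,0,0,0,0,0,0,-5,0,0,0,0,0,0,-5,0,0,0,0,0,0,-5,0,0,0,0,0,0,-5,0,0,0,0,0,0,-5,0,0,0,0,0,0,-5,0,0,0,0,0]}}

```text
t: 4.0
tool_pos: [0.5089, -0.0103, 0.2848]
orientation: [-2.291, -2.148, -0.001]
force: [-2.1, 3.0, 2.4]
opening: 0.0003
gripper_force: 1.6
```

Emit:
{"api": "drive_tool", "payload": {"moves": [0,-3,0,0,0,0,0,0,-2,0,0,0,0,0,0,0,0,0,0,0,0]}}

```text
t: 4.3
tool_pos: [0.5087, -0.0158, 0.2846]
orientation: [2.292, 2.148, -0.001]
force: [-0.2, 0.2, 0.1]
opening: 0.0003
gripper_force: 0.0
```

```bash
python3 -c "
from h import *
tool()"
```

```text
t 4.30 sx -0.0 sy -22.2 tip z 98.6 mm; yaw 86.30 tilt 0.03; F sy 0.23 sx -0.21 z 0.06 open 0.3
```

Emit:
{"api": "drive_tool", "payload": {"moves": [0,-2,0,0,0,0,0,0,0,0,0,0,0,0]}}

```text
t: 4.5
tool_pos: [0.5085, -0.0175, 0.2847]
orientation: [2.292, 2.149, -0.0]
force: [1.2, 0.2, 0.6]
opening: 0.0004
gripper_force: 0.0
```

Emit:
{"api": "drive_tool", "payload": {"moves": [0,-2,0,0,0,0,0,0,0,0,0,0,0,0]}}

```text
t: 4.7
tool_pos: [0.5084, -0.0185, 0.2847]
orientation: [-2.29, -2.148, -0.003]
force: [-0.0, 7.2, 0.9]
opening: 0.0005
gripper_force: 3.5
```

Emit:
{"api": "drive_tool", "payload": {"moves": [0,-1,0,0,0,0,0,0,0,0,0,0,0,0]}}

```text
t: 4.9
tool_pos: [0.5084, -0.0188, 0.2848]
orientation: [-2.289, -2.148, -0.004]
force: [0.9, 10.1, 0.5]
opening: 0.0006
gripper_force: 5.4
```

Emit:
{"api": "drive_tool", "payload": {"moves": [0,-2,0,0,0,0,0,0,0,0,0,0,0,0,0,0,0,0,0,0,0]}}

```text
t: 5.2
tool_pos: [0.5083, -0.0196, 0.2848]
orientation: [-2.287, -2.147, -0.007]
force: [1.3, 19.0, 1.4]
opening: 0.0007
gripper_force: 9.4
```

```bash
python3 -c "
from h import *
tool()"
```

```text
t 5.20 sx -0.1 sy -25.9 tip z 98.8 mm; yaw 86.38 tilt 0.37; F sy 19.04 sx 0.15 z 1.39 open 0.7
```

Rigid stop confirmed at 19 N, and its position agrees with the off mark. Next I go over to the off side.

Emit:
{"api": "drive_tool", "payload": {"moves": [0,16,0,0,0,0,0,0,0,0,-25,0,0,0,0,0,0,-25,0,0,0,0,-30,0,0,0,0,0,0,-28,0,0,0,0,0,0,0,0,25,0,0,0,0,0,0,25,0,0,0,0,0,0,0,0,0,0]}}

```text
t: 6.0
tool_pos: [0.5039, -0.0642, 0.2811]
orientation: [-2.288, -2.145, 0.006]
force: [-0.8, -0.6, -0.7]
opening: 0.0004
gripper_force: 0.0
```

```bash
python3 -c "
from h import *
tool(); shot('side','side2')
a=cv2.imread('pics/side2.png')[200:300,290:430]
cv2.imwrite('pics/c2.png',cv2.resize(a,None,fx=4,fy=4,interpolation=2))"
```

```text
t 6.00 sx -2.0 sy -70.7 tip z 95.1 mm; yaw 86.29 tilt 0.36; F sy -0.62 sx -0.81 z -0.66 open 0.4
```

View pics/c2.png

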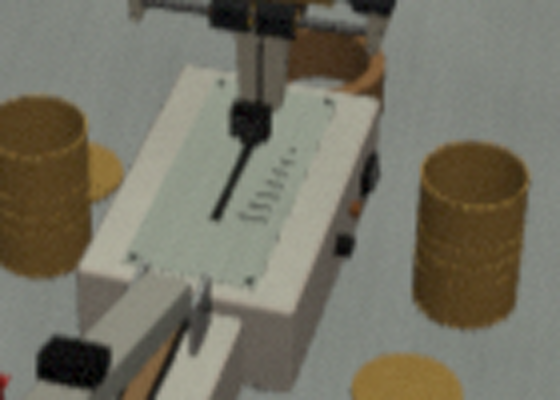

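The picture shows the lever at the top (off) end of the slot, crop (250,122), with the fingers just behind it. Now I push up slowly.

Emit:
{"api": "drive_tool", "payload": {"moves": [0,6,1,-2,0,0,0,0,6,1,0,0,0,0,0,2,0,0,0,0,0,0,2,0,0,0,0,0,0,2,0,0,0,0,0,0,0,0,0,0,0,0]}}

```text
t: 6.65
tool_pos: [0.5093, -0.0462, 0.2881]
orientation: [2.29, 2.148, 0.002]
force: [-0.2, -0.3, 0.9]
opening: 0.0005
gripper_force: 0.2
```

```bash
python3 -c "
from h import *
tool()"
```

```text
t 6.65 sx 2.4 sy -52.4 tip z 102.1 mm; yaw 86.35 tilt 0.14; F sy -0.33 sx -0.21 z 0.87 open 0.5
```

Emit:
{"api": "drive_tool", "payload": {"moves": [0,1,-1,1,0,0,0,0,1,-1,1,0,0,0,0,1,0,1,0,0,0,0,0,0,0,0,0,0]}}

```text
t: 7.05
tool_pos: [0.5065, -0.0429, 0.2832]
orientation: [-2.29, -2.148, 0.001]
force: [-0.5, 0.2, -0.8]
opening: 0.0003
gripper_force: 0.0
```

Emit:
{"api": "drive_tool", "payload": {"moves": [0,1,0,0,0,0,0,0,1,0,0,0,0,0,0,0,0,0,0,0,0]}}

```text
t: 7.35
tool_pos: [0.5069, -0.0411, 0.2836]
orientation: [-2.291, -2.149, 0.0]
force: [-0.5, -0.6, -0.1]
opening: 0.0006
gripper_force: 0.0
```

Emit:
{"api": "drive_tool", "payload": {"moves": [0,1,0,0,0,0,0,0,1,0,0,0,0,0,0,0,0,0,0,0,0]}}

```text
t: 7.65
tool_pos: [0.5071, -0.0392, 0.2838]
orientation: [2.292, 2.149, 0.0]
force: [-0.6, 0.5, 0.0]
opening: 0.0008
gripper_force: 0.0
```

```bash
python3 -c "
from h import *
tool()"
```

```text
t 7.65 sx -0.2 sy -45.6 tip z 97.8 mm; yaw 86.32 tilt 0.01; F sy 0.45 sx -0.67 z 0.01 open 0.8
```

```bash
python3 -c "
from h import *
shot('side','side3')
a=cv2.imread('pics/side3.png')[200:300,290:430]
cv2.imwrite('pics/c3.png',cv2.resize(a,None,fx=5,fy=5,interpolation=2))"
```

```text
(no output)
```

View pics/c3.png

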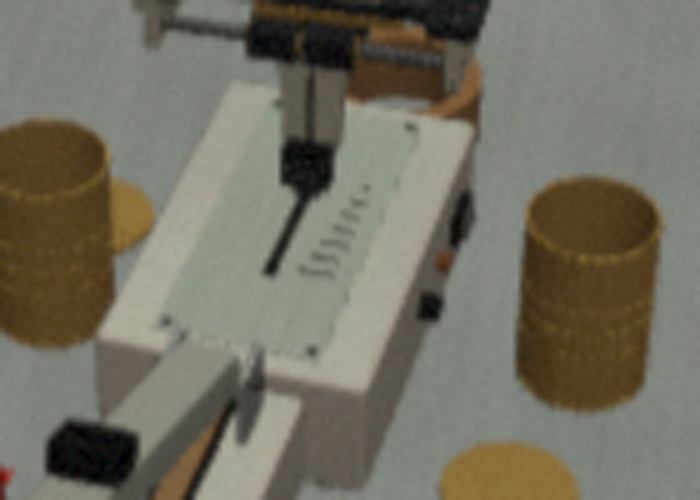

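The lever, at crop (306,168), has moved slightly compared with before. I'll measure the shift between the two frames.

```bash
cat >> h.py <<'E'
def lever(f):
    c=np.load(f'pics/{f}.npz'); g=c['color'].max(2)
    y=np.array([np.cos(YAW),np.sin(YAW)]); x=np.array([y[1],-y[0]])
    v,u=np.mgrid[215:290,320:380]; uv=np.c_[u.ravel(),v.ravel()]
    T=world(c,uv,z=.106)[:,:2]-CTR; s=np.c_[T@x,T@y]*1e3   # plane through mid finger piece
    k=(g[v,u]<50).ravel()&(abs(s[:,0])<25)&(abs(s[:,1])<90)
    M=np.zeros((480,640),np.uint8); M[uv[k,1],uv[k,0]]=1; M=cv2.morphologyEx(M,cv2.MORPH_OPEN,np.ones((5,5)))
    q=np.argwhere(M)[:,::-1]; T=world(c,q.astype(float),z=.106)[:,:2]-CTR
    print(f,len(q),'lever img sy',(T@y*1e3).mean(),(T@y*1e3).min(),(T@y*1e3).max(),'sx',(T@x*1e3).mean())
E
python3 -c "
from h import *
for f in('side0','side2','side3'): lever(f)"
```

```text
side0 77 lever img sy -9.952670468366536 -29.020082560776366 9.38629357568046 sx 0.4363768507785606
side2 78 lever img sy -41.99934292484624 -62.244107835284886 -22.66375703761094 sx -0.6804292244883593
side3 83 lever img sy -29.712205803747604 -50.55116416810861 -8.994884295584432 sx -0.2323250048198978
```

Lever is now at the first notch (shift of about 12.3 mm). On to the second; the crest should come at tool sy of about -34.

Emit:
{"api": "drive_tool", "payload": {"moves": [0,2,0,0,0,0,0,0,2,0,0,0,0,0,0,1,0,0,0,0,0,0,0,0,0,0,0,0]}}

```text
t: 8.1
tool_pos: [0.5075, -0.0347, 0.2838]
orientation: [2.291, 2.148, -0.001]
force: [1.1, -3.3, -0.8]
opening: 0.0004
gripper_force: 1.6
```

Emit:
{"api": "drive_tool", "payload": {"moves": [0,1,0,0,0,0,0,0,1,0,0,0,0,0,0,0,0,0,0,0,0]}}

```text
t: 8.4
tool_pos: [0.5076, -0.032, 0.2838]
orientation: [-2.291, -2.149, -0.001]
force: [-0.0, 0.5, 0.5]
opening: 0.0003
gripper_force: 0.0
```

Emit:
{"api": "drive_tool", "payload": {"moves": [0,1,0,0,0,0,0,0,1,0,0,0,0,0,0,0,0,0,0,0,0]}}

```text
t: 8.7
tool_pos: [0.5076, -0.03, 0.2837]
orientation: [-2.291, -2.149, -0.0]
force: [-0.5, 0.4, 0.9]
opening: 0.0004
gripper_force: 0.0
```

```bash
python3 -c "
from h import *
tool();shot('side','side4');lever('side4')"
```

```text
t 8.70 sx -0.2 sy -36.3 tip z 97.7 mm; yaw 86.33 tilt 0.04; F sy 0.33 sx -0.50 z 0.89 open 0.4
side4 88 lever img sy -18.964867390461993 -40.951384375848086 4.495455008160689 sx 0.06858779596472173
```

Second click confirmed: force rose, then dropped at tool sy of about -38. The third crest is expected at about -25.

Emit:
{"api": "drive_tool", "payload": {"moves": [0,2,0,0,0,0,0,0,2,0,0,0,0,0,0,1,0,0,0,0,0,0,0,0,0,0,0,0]}}

```text
t: 9.15
tool_pos: [0.508, -0.0252, 0.2837]
orientation: [-2.291, -2.149, 0.0]
force: [-0.1, 0.2, 0.6]
opening: 0.0003
gripper_force: 0.0
```

Emit:
{"api": "drive_tool", "payload": {"moves": [0,1,0,0,0,0,0,0,1,0,0,0,0,0,0,0,0,0,0,0,0]}}

```text
t: 9.45
tool_pos: [0.5081, -0.024, 0.2837]
orientation: [2.291, 2.148, -0.002]
force: [-0.9, -5.6, -0.2]
opening: 0.0003
gripper_force: 2.9
```

Emit:
{"api": "drive_tool", "payload": {"moves": [0,1,0,0,0,0,0,0,0,0,0,0,0,0]}}

```text
t: 9.65
tool_pos: [0.5082, -0.023, 0.2837]
orientation: [2.291, 2.148, -0.002]
force: [-0.5, -5.0, -0.2]
opening: 0.0004
gripper_force: 2.3
```

```bash
python3 -c "
from h import *
tool();shot('side','side5');lever('side5')"
```

```text
t 9.65 sx -0.1 sy -29.4 tip z 97.7 mm; yaw 86.29 tilt 0.09; F sy -5.05 sx -0.24 z -0.17 open 0.4
side5 89 lever img sy -15.201587053763147 -35.85203807751706 5.146445562377246 sx 0.7978525969300854
```

Emit:
{"api": "drive_tool", "payload": {"moves": [0,1,0,0,0,0,0,0,0,0,0,0,0,0]}}

```text
t: 9.9
tool_pos: [0.5083, -0.0216, 0.2837]
orientation: [2.292, 2.148, -0.0]
force: [-1.3, -2.5, -0.5]
opening: 0.0003
gripper_force: 1.5
```

Emit:
{"api": "drive_tool", "payload": {"moves": [0,1,0,0,0,0,0,0,0,0,0,0,0,0]}}

```text
t: 10.1
tool_pos: [0.5084, -0.0202, 0.2838]
orientation: [-2.292, -2.149, -0.001]
force: [1.0, -1.2, -1.0]
opening: 0.0004
gripper_force: 0.7
```

Emit:
{"api": "drive_tool", "payload": {"moves": [0,0.5,0,0,0,0,0,0,0,0,0,0,0,0]}}

```text
t: 10.3
tool_pos: [0.5085, -0.0197, 0.2838]
orientation: [-2.291, -2.149, -0.001]
force: [1.3, -1.2, -1.7]
opening: 0.0002
gripper_force: 0.8
```

```bash
python3 -c "
from h import *
tool();shot('side','side6');lever('side6')"
```

```text
t 10.30 sx -0.0 sy -26.0 tip z 97.8 mm; yaw 86.33 tilt 0.02; F sy -1.09 sx 1.38 z -1.69 open 0.2
side6 84 lever img sy -11.173859299478481 -31.436378605779165 9.38629357568046 sx 1.1867600850045286
```

Force is fading, so the crest is close.

Emit:
{"api": "drive_tool", "payload": {"moves": [0,0.6,0,0,0,0,0,0,0,0,0,0,0,0]}}

```text
t: 10.55
tool_pos: [0.5084, -0.0191, 0.2838]
orientation: [-2.291, -2.149, -0.0]
force: [1.0, -0.2, -0.6]
opening: 0.0001
gripper_force: 0.4
```

Emit:
{"api": "drive_tool", "payload": {"moves": [0,0.6,0,0,0,0,0,0,0,0,0,0,0,0]}}

```text
t: 10.75
tool_pos: [0.5084, -0.0185, 0.2837]
orientation: [-2.291, -2.149, -0.0]
force: [0.2, -0.3, 0.2]
opening: 0.0004
gripper_force: 0.1
```

```bash
python3 -c "
from h import *
tool();shot('side','side7');lever('side7')"
```

```text
t 10.75 sx -0.1 sy -24.8 tip z 97.7 mm; yaw 86.32 tilt 0.02; F sy -0.29 sx 0.20 z 0.24 open 0.4
side7 88 lever img sy -9.646824715493416 -31.436378605779165 13.60766046984434 sx 0.6846661979638936
```

Emit:
{"api": "drive_tool", "payload": {"moves": [0,0.6,0,0,0,0,0,0,0,0,0,0,0,0]}}

```text
t: 11.0
tool_pos: [0.5084, -0.0179, 0.2837]
orientation: [-2.291, -2.149, -0.0]
force: [0.7, -0.2, 0.7]
opening: 0.0008
gripper_force: 0.0
```

Emit:
{"api": "drive_tool", "payload": {"moves": [0,0.5,0,0,0,0,0,0,0,0,0,0,0,0]}}

```text
t: 11.2
tool_pos: [0.5085, -0.0174, 0.2837]
orientation: [-2.291, -2.149, -0.0]
force: [-0.2, -0.1, 0.1]
opening: 0.0003
gripper_force: 0.0
```

```bash
python3 -c "
from h import *
tool();shot('side','side8');lever('side8')"
```

```text
t 11.20 sx -0.1 sy -23.8 tip z 97.7 mm; yaw 86.33 tilt 0.02; F sy -0.15 sx -0.21 z 0.10 open 0.3
side8 89 lever img sy -7.613783768729315 -28.360215527345503 13.60766046984434 sx 0.9603022586523965
```

Force has dropped to zero, so the lever has probably clicked in. I back off and clear the view to check.

Emit:
{"api": "drive_tool", "payload": {"moves": [0,-10,0,0,0,0,0,0,-10,0,0,0,0,0,0,0,0,-30,0,0,0,0,0,0,-50,0,0,0,0,0,0,-40,0,0,0,0,-44,-21,0,0,0,0,0,-44,-21,0,0,0,0,0,-44,-21,0,0,0,0]}}

```text
t: 12.05
tool_pos: [0.4348, -0.1669, 0.4043]
orientation: [2.289, 2.149, 0.0]
force: [0.6, 0.3, -0.3]
opening: 0.0004
gripper_force: 0.0
```

Emit:
{"api": "drive_tool", "payload": {"moves": [0,-44,-21,0,0,0,0,0,-44,-21,0,0,0,0,0,-44,-21,0,0,0,0,0,-44,-21,0,0,0,0,0,-44,-21,0,0,0,0,0,0,0,0,0,0,0]}}

```text
t: 12.65
tool_pos: [0.3132, -0.3826, 0.4037]
orientation: [2.298, 2.141, -0.003]
force: [-0.2, 0.7, -0.8]
opening: 0.0006
gripper_force: 0.0
```

```bash
python3 -c "
from h import *
tool();shot('side','side9');lever('side9'); c=shot('top','top9')
y=np.array([np.cos(YAW),np.sin(YAW)]); x=np.array([y[1],-y[0]])
for f in('top0','top9'):
    c=np.load(f'pics/{f}.npz'); g=c['color'].max(2)
    v,u=np.mgrid[235:285,330:405]; uv=np.c_[u.ravel(),v.ravel()].astype(float)
    T=world(c,uv,z=.119)[:,:2]-CTR; a,b=T@x,T@y
    w=np.clip(110-g[v,u].ravel().astype(float),0,80)*(abs(abs(a)-.009)<.004)*(abs(b)<.05)
    print(f,'lever sy',(w*b).sum()/w.sum()*1e3,(w>0).sum())
a=np.vstack([cv2.imread(f'pics/{f}.png')[215:310,300:425] for f in('top0','top9')])
cv2.imwrite('pics/c9.png',cv2.resize(a,None,fx=3,fy=3,interpolation=2))"
```

```text
t 12.65 sx -173.7 sy -399.7 tip z 217.7 mm; yaw 85.95 tilt 0.12; F sy 0.73 sx -0.22 z -0.77 open 0.6
side9 81 lever img sy -7.447357822578175 -27.04032758113381 13.60766046984434 sx 0.41091972007027655
top0 lever sy -13.36866111249011 91
top9 lever sy -11.598708162509933 91
```

View pics/c9.png

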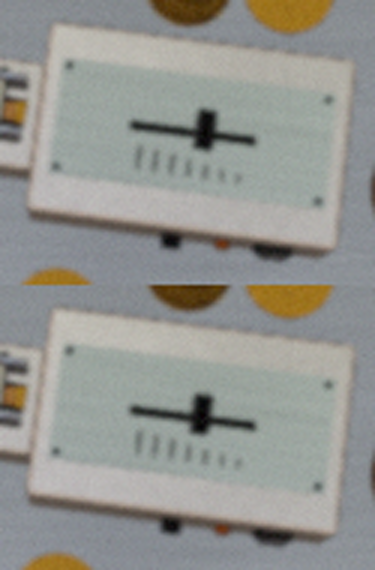

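The two crops (before above, now below) show the lever moved only slightly: x ≈ 206 before, 201 now. I need a subpixel measurement against the slot ends.

```bash
cat > m.py <<'E'
from h import *
y=np.array([np.cos(YAW),np.sin(YAW)]); x=np.array([y[1],-y[0]])
def prof(c,a,b,z):  # mean grey over strip a (m) along b
    A,B=np.meshgrid(a,b); W=CTR+A[...,None]*x+B[...,None]*y
    X=np.concatenate([W,np.full(A.shape+(1,),z)],2).reshape(-1,3)
    p,_=cv2.projectPoints(X,cv2.Rodrigues(c['R'])[0],c['t'],c['mtx'],c['dist_coeffs'])
    p=p.reshape(A.shape+(2,)).astype(np.float32)
    return cv2.remap(cv2.cvtColor(c['color'],cv2.COLOR_RGB2GRAY).astype(np.float32),p[...,0],p[...,1],1)
def edges(b,f):
    h=(np.percentile(f,90)+f.min())/2; k=np.where(f<h)[0]; return b[k[0]]*1e3,b[k[-1]]*1e3
b=np.arange(-.06,.06,.0005)
import sys
for f in sys.argv[1:]:
    c=np.load(f'pics/{f}.npz')
    G=prof(c,np.arange(-.03,.03,.0005),b,.086); 
    i=np.arange(-.03,.03,.0005)[np.median(G[(b>.015)&(b<.03)],0).argmin()]
    s=prof(c,[i],b,.086)[:,0]; e=edges(b,s)
    l=edges(b,prof(c,i+np.arange(.006,.011,.001),b,.119).mean(1)); l2=edges(b,prof(c,i-np.arange(.006,.011,.001),b,.119).mean(1))
    m=prof(c,i-np.arange(.017,.023,.001),b,.086).mean(1); m=m-cv2.GaussianBlur(m[:,None],(0,0),14)[:,0]
    mk=[round(b[k]*1e3,1) for k in range(2,len(b)-2) if m[k]==m[k-2:k+3].min() and m[k]<-3]
    print(f,'slot sx',i*1e3,'ends',e,'mid',np.mean(e),'lever rear',l,np.mean(l),'front',l2,np.mean(l2),'marks',mk)
E
python3 m.py top0 top9
```

```text
top0 slot sx 3.00000000000003 ends (np.float64(-27.499999999999968), np.float64(45.00000000000009)) mid 8.750000000000062 lever rear (np.float64(-15.99999999999996), np.float64(-3.4999999999999476)) -9.749999999999954 front (np.float64(-44.999999999999986), np.float64(32.000000000000085)) -6.49999999999995 marks [np.float64(11.5), np.float64(24.5), np.float64(38.5)]
top9 slot sx 2.0000000000000293 ends (np.float64(-45.999999999999986), np.float64(44.00000000000009)) mid -0.9999999999999467 lever rear (np.float64(-13.499999999999957), np.float64(5.551115123125783e-14)) -6.749999999999951 front (np.float64(-45.499999999999986), np.float64(13.000000000000068)) -16.249999999999957 marks [np.float64(-33.5), np.float64(-1.0), np.float64(12.5), np.float64(24.5), np.float64(38.5)]
```

Measured against the scale marks, the lever is at about 33 mm. That is right at the crest, not yet in the third notch (marks put it at -0.6, and the lever is at -6.8). I go back for a little more push.

Emit:
{"api": "drive_tool", "payload": {"moves": [0,44,22,0,0,0,0,0,44,22,0,0,0,0,0,44,22,0,0,0,0,0,44,22,0,0,0,0,0,44,22,0,0,0,0,0,44,22,0,0,0,0,0,44,22,0,0,0,0,0,44,22,0,0,0,0]}}

```text
t: 13.55
tool_pos: [0.5156, -0.0345, 0.404]
orientation: [2.289, 2.151, 0.001]
force: [0.6, -1.2, 0.8]
opening: 0.0005
gripper_force: 0.0
```

Emit:
{"api": "drive_tool", "payload": {"moves": [0,0,0,40,0,0,0,0,0,0,40,0,0,0,0,0,0,40,0,0,0,0,0,0,0,0,0,0]}}

```text
t: 13.95
tool_pos: [0.5122, -0.036, 0.2777]
orientation: [-2.282, -2.146, 0.01]
force: [-1.4, -0.2, 0.0]
opening: 0.0003
gripper_force: 0.0
```

```bash
python3 -c "
from h import *
tool();shot('side','side10');lever('side10')"; python3 m.py side0 side9 side10
```

```text
t 13.95 sx 4.7 sy -42.1 tip z 91.7 mm; yaw 86.46 tilt 0.63; F sy -0.27 sx -1.40 z 0.01 open 0.3
side10 84 lever img sy -7.725363719419006 -28.360215527345503 13.60766046984434 sx 0.1968800523292988
side0 slot sx 3.00000000000003 ends (np.float64(-55.99999999999999), np.float64(42.50000000000009)) mid -6.74999999999995 lever rear (np.float64(-16.499999999999957), np.float64(9.000000000000064)) -3.7499999999999467 front (np.float64(-14.999999999999957), np.float64(59.50000000000011)) 22.250000000000075 marks [np.float64(10.0), np.float64(23.5), np.float64(37.0)]
side9 slot sx 3.00000000000003 ends (np.float64(-53.49999999999999), np.float64(43.00000000000009)) mid -5.24999999999995 lever rear (np.float64(-13.999999999999957), np.float64(14.000000000000068)) 5.5067062021407764e-14 front (np.float64(-12.499999999999956), np.float64(59.50000000000011)) 23.500000000000075 marks [np.float64(10.0), np.float64(23.5), np.float64(37.0)]
side10 slot sx 2.50000000000003 ends (np.float64(-56.49999999999999), np.float64(42.50000000000009)) mid -6.99999999999995 lever rear (np.float64(-60.0), np.float64(15.50000000000007)) -22.249999999999964 front (np.float64(-12.999999999999956), np.float64(34.500000000000085)) 10.750000000000064 marks [np.float64(10.0), np.float64(23.5), np.float64(37.0)]
```

```bash
cat > m2.py <<'E'
import sys; A=sys.argv[1:]; sys.argv=[''] 
from m import *
b=np.arange(-.075,.06,.0005)
for f in A:
    c=np.load(f'pics/{f}.npz'); o=[]
    # front-lower edge of dark lever (jaw face bottom, z=.093) and template-like dark span centre at z .106
    for z in(.119,.106):
        g=prof(c,.0025+np.arange(-.010,.0101,.001),b,z).mean(1)
        k=np.where(g<(g.min()+np.percentile(g,85))/2)[0]; o+=[b[k[0]]*1e3,b[k[-1]]*1e3]
        w=np.convolve(g,np.ones(40)/40,'same'); j=20+w[20:-20].argmin(); o.append(b[j]*1e3)
    print(f,np.round(o,1))
E
python3 m2.py side0 side2 side3 side4 side5 side6 side7 side8 side9 side10
```

```text
side0 [-16.   24.5  -1.5 -32.   11.5 -16.5]
side2 [-51.5  -8.5 -34.5 -67.  -23.  -50. ]
side3 [-39.    5.  -22.  -53.5  -9.5 -36.5]
side4 [-28.5  15.  -11.  -42.5   1.5 -25. ]
side5 [-24.5  20.   -7.5 -39.    6.  -22. ]
side6 [-19.5  23.5  -3.  -34.5   9.5 -17.5]
side7 [-18.   25.   -2.  -32.5  11.5 -16.5]
side8 [-17.5  26.   -1.  -32.   12.5 -16. ]
side9 [-13.   28.    1.5 -29.   14.5 -13. ]
side10 [-16.5  26.    0.  -32.   12.  -15. ]
```

Referenced to the off-stop frame, the lever is at about 34–35 mm: over the crest but not settled in the middle. I'll nudge it on gently.

Emit:
{"api": "drive_tool", "payload": {"moves": [0,4,0,0,0,0,0,0,4,0,0,0,0,0,0,4,0,0,0,0,0,0,2,0,0,0,0,0,0,2,0,0,0,0,0,0,0,0,0,0,0,0]}}

```text
t: 14.6
tool_pos: [0.5163, -0.0219, 0.284]
orientation: [2.291, 2.149, 0.0]
force: [-0.2, 0.3, 0.9]
opening: 0.0008
gripper_force: 0.0
```

```bash
python3 -c "
from h import *
tool();shot('side','side11');lever('side11')"; python3 m2.py side11
```

```text
t 14.60 sx 8.0 sy -27.8 tip z 98.0 mm; yaw 86.33 tilt 0.02; F sy 0.25 sx -0.25 z 0.87 open 0.8
side11 89 lever img sy -7.940488835862931 -28.360215527345503 13.60766046984434 sx 1.2914290594682962
side11 [-17.   26.   -0.5 -31.   12.5 -15. ]
```

Emit:
{"api": "drive_tool", "payload": {"moves": [0,1,-3,0,0,0,0,0,1,-3,0,0,0,0,0,1,0,0,0,0,0,0,1,0,0,0,0,0,0,0,0,0,0,0,0]}}

```text
t: 15.15
tool_pos: [0.5105, -0.0176, 0.2838]
orientation: [2.292, 2.149, 0.0]
force: [0.1, 0.6, -1.0]
opening: 0.0003
gripper_force: 0.0
```

Emit:
{"api": "drive_tool", "payload": {"moves": [0,1,0,0,0,0,0,0,0,0,0,0,0,0]}}

```text
t: 15.35
tool_pos: [0.5106, -0.0166, 0.2838]
orientation: [2.292, 2.149, 0.0]
force: [0.8, -0.1, -0.7]
opening: 0.0004
gripper_force: 0.0
```

Emit:
{"api": "drive_tool", "payload": {"moves": [0,1,0,0,0,0,0,0,0,0,0,0,0,0]}}

```text
t: 15.55
tool_pos: [0.5107, -0.0156, 0.2837]
orientation: [-2.291, -2.149, -0.0]
force: [-0.1, 0.1, 0.0]
opening: 0.0005
gripper_force: 0.0
```

```bash
python3 -c "
from h import *
tool();shot('side','side12');lever('side12')"; python3 m2.py side12
```

```text
t 15.55 sx 1.9 sy -21.8 tip z 97.7 mm; yaw 86.32 tilt 0.01; F sy 0.09 sx -0.15 z 0.03 open 0.5
side12 88 lever img sy -3.3482443186460675 -23.32241015159737 17.810664552682194 sx 0.5917275439628732
side12 [-11.5  31.    5.  -26.5  17.5  -9.5]
```

The lever jumped about 5 mm to 39–40 mm from off, with no force on the finger. I back off and verify.

Emit:
{"api": "drive_tool", "payload": {"moves": [0,-10,0,0,0,0,0,0,-10,0,0,0,0,0,0,0,0,-30,0,0,0,0,0,0,-50,0,0,0,0,0,0,-40,0,0,0,0,-44,-21,0,0,0,0,0,-44,-21,0,0,0,0,0,-44,-21,0,0,0,0]}}

```text
t: 16.4
tool_pos: [0.4369, -0.165, 0.4044]
orientation: [2.289, 2.149, 0.0]
force: [0.6, -1.3, -0.7]
opening: 0.0
gripper_force: 0.0
```

Emit:
{"api": "drive_tool", "payload": {"moves": [0,-44,-21,0,0,0,0,0,-44,-21,0,0,0,0,0,-44,-21,0,0,0,0,0,-44,-21,0,0,0,0,0,-44,-21,0,0,0,0,0,0,0,0,0,0,0]}}

```text
t: 17.0
tool_pos: [0.3153, -0.3807, 0.4037]
orientation: [2.298, 2.141, -0.003]
force: [-0.1, -0.1, 0.4]
opening: 0.0003
gripper_force: 0.0
```

```bash
python3 -c "
from h import *
tool();shot('side','side13');lever('side13'); shot('top','top13')
cv2.imwrite('pics/c13.png',cv2.resize(cv2.imread('pics/top13.png')[165:355,220:480],None,fx=3,fy=3,interpolation=2))
for f in('top0','top13'):
  c=np.load(f'pics/{f}.npz')['color'].astype(int); d=0
a,b=[np.load(f'pics/{f}.npz')['color'].astype(int) for f in('top0','top13')]
D=cv2.GaussianBlur((abs(a-b).max(2)).astype(np.float32),(0,0),1.5)[165:355,220:480]; q=np.argwhere(D>25); print('changed px',len(q),(q.min(0)+[165,220],q.max(0)+[165,220]) if len(q) else '')
"; python3 m2.py side13; python3 m.py top13
```

```text
t 17.00 sx -171.7 sy -397.8 tip z 217.7 mm; yaw 85.95 tilt 0.13; F sy -0.09 sx -0.06 z 0.43 open 0.3
side13 86 lever img sy -2.891387591298207 -22.005054225953465 17.810664552682194 sx 0.6163047059071336
changed px 180 (array([250, 360]), array([265, 373]))
side13 [ -8.   33.    7.  -24.5  19.5  -7.5]
top13 slot sx 3.00000000000003 ends (np.float64(-28.99999999999997), np.float64(45.00000000000009)) mid 8.00000000000006 lever rear (np.float64(-8.499999999999952), np.float64(4.5000000000000595)) -1.9999999999999463 front (np.float64(-44.499999999999986), np.float64(33.000000000000085)) -5.74999999999995 marks [np.float64(-1.0), np.float64(12.5), np.float64(26.5), np.float64(38.0)]
```

View pics/c13.png

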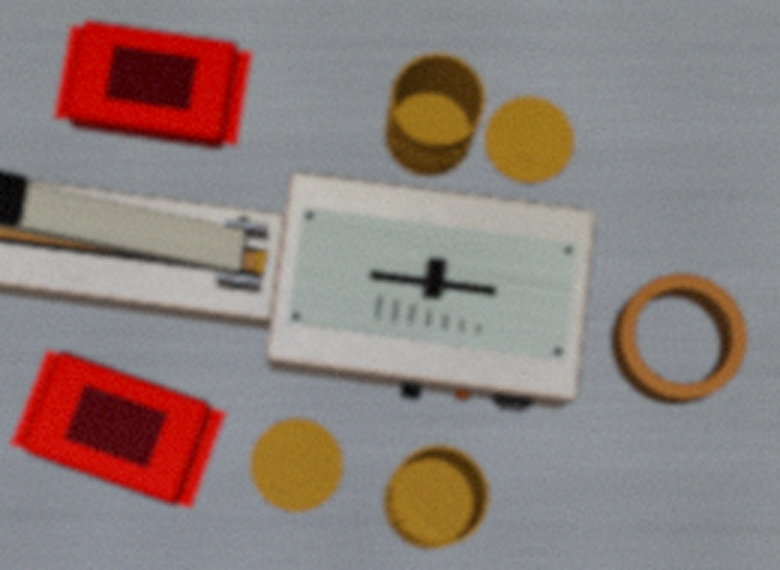

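The lever, at picture (435,278), is in the middle of the slot, in line with the third mark up from off. Nothing else has changed. Handing in.

```bash
python3 -c "
from plant import robot
print(robot.close_job())"
```

```text
the job is handed in; nothing more can be done
None
```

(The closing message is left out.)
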